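# Open the fume filter box: press the snap tab, push the cover off its seat

### The arm

A 7-joint arm with a two-finger parallel gripper is mounted at the origin on the work surface; the furniture and walls round the work are solid. World frame = base frame: x ahead of the robot, y to its left, z up, the work surface at z = 0. Lengths are in m, angles in rad, forces in N, time in s.
With the tool pointing down it reaches from about 0.425 to 0.95 m from the base axis. Payload 16.7 kg.
Tool frame: the origin (TCP) lies midway between the tips of the shut fingers; the grasp point (between the pads) lies 19 mm behind it; y points along the fingers, z is the direction in which the jaws open and shut, and the axes are right-handed (so a half turn about y gives the same grasp; the last joint's range is limited). The gripper opens to 94 mm and grips with 3 to 60 N. Pads are 16 mm wide; open, the fingers measure 119 mm over their backs; the gripper's body (75 mm by 177 mm) begins 78 mm behind the grasp point.
Start: joints at [1.151, 0.426, 0.074, 1.606, -0.034, 1.111, -0.067], TCP at [0.181, -0.65, 0.169] pointing down, gripper open.
Joint ranges: [-2.85, 2.85], [-0.5, 2.14], [-1.23, 1.37], [0.21, 2.46], [-1.02, 4.16], [0.16, 2.05], [-2.73, 2.73]. Speed limits (rad/s): [1.89, 1.89, 2.39, 2.39, 3.01, 3.01, 3.01].

### API

Orientations are given as a rotation vector (axis times angle).
In Python, from workcell import env, solver, imaging, ticket gives the robot as it stands. The module is installed in compiled form; this text tells all that it offers. Calls block until the motion is done:
- env.goto(position, orientation): joint-space move of the TCP to a pose.
- env.line_to(position, orientation=None, v=0.15, contact_N=None): straight line of the TCP; orientation=None keeps the orientation; v is the mean speed in m/s. With contact_N (N) it stops when the force on the tool has changed by that much, and returns True; else False.
- env.move_joints(angles): joint-space move.
- env.grip(opening, grasp_force=None): finger opening in m; grasp_force is the grip in N (None keeps the last); returns when the fingers have stopped.
- env.pause(seconds).
- solver.inverse_kinematics(position, orientation): joint angles nearest the present ones, or None.
- env.get_obs(): the state.
- imaging.camera(name): name is "scene" or "top" or "wrist"; returns a dict with "color" (384x512x3 uint8, red, green, blue), "range_z" (384x512 float32, m along the optical axis (not along the pixel's ray), 0 where there is no reading), "fov_y" (degrees; the focal length in pixels is half the picture's height over the tangent of half this angle, whatever the lens; pixels are square), "cx", "cy" (the principal point, pixels), "rvec" (rotation vector, rad) and "tvec" (3), from world to camera coordinates, as OpenCV has them; the wrist camera has in their place "tool_from_camera" (4x4, takes a point from camera to tool coordinates, whose origin is the TCP and whose axes are the tool frame's). Camera axes: x right, y down, z forward; pixel columns grow to the right and rows downward; lengths in m; the calibration is good to about 2 mm. A picture is of the moment at which its call begins: read the wrist's pose just before it.
A pose or a line that the arm cannot do raises env.MotionError and nothing moves.
- ticket.hand_in(): hands the job in, once; it reports no verdict.
The state is a dict: "time_s": time; "joints": joint angles; "dq": joint speeds; "effort": joint torques, N m; "ee_pos": TCP position; "tcp_rot": TCP orientation; "force": force on the tool from outside, world axes, zero at the start; "wrist_torque": the same for the moment, N m; "width": finger opening in m.
Only numpy, scipy, OpenCV 4.12 (cv2) and the standard library are available. Lean on these libraries where they do the work, as an engineer would, in place of code of your own. Each camera call takes 0.05 s, during which the arm holds its last target.

### The job

Open the bench filter box for a filter change: press the orange snap tab right down until it is flush and stays down, and only then push the blue cover by its upright rib along the guides, off the filter and all the way to the end stop, and leave it lying there flat. Work by pressing and pushing with the fingertips only: do not lift the cover, and do not shift any of the things standing around the box.

Things in the scene. Friction and masses are not known exactly. Their poses are not given: they have to be found in the camera images.
- filter_box: grey filter box, 250 (x) x 104 (y) mm, screwed to the bench; stands elsewhere and turned each time. Origin: centre of its underside, on the bench; z up; +x: the way the cover slides off along its length. Slide deck 40 mm above the bench. Rear wall (x = -117 to -125 mm) 52 mm high. A black duct stub sticks out 18 mm from its -y side.
- tab_top (a point): centre of the flat top of the orange snap tab, 38 mm (along the box's x) by 44 mm, on the box's centre line at x = 16.5 mm, just in front of the cover's front edge. Standing up, its top is 10 mm above the deck (50 mm above the bench) and blocks the cover; pressed fully it is flush with the deck.
- snap_tab (a joint): how far the snap tab is pressed down, m: 0 standing up, 0.010 flush with the deck. It resists with a steady 4 N or so all the way, then meets a firm bottom, and it stays wherever it is left. The cover passes over it once it is pressed 7 mm or more.
- cover: loose blue cover, 110 (x) x 86 mm, 110 to 230 g, slides flat on the deck, axes along the box's. Origin: centre of its underside, on the deck; top of its plate 9 mm above that. Closed, its origin is at x = -60 mm in the box's frame; against the end stop at x = 58 mm. The filter is bare from x = 40 mm on. It takes 1 to 3 N to push.
- cover_rib (a point): middle of the cover's upright push rib, 10 mm thick along x, 60 mm along y, 17 mm tall above the plate (top 66 mm above the bench). It is 38 mm to -x of the cover's origin and 17 mm above it. Push its -x face towards the box's +x; behind that face are 12 mm of cover plate, and when closed 2 mm of gap, then the 52 mm high rear wall.
- bronze_collar: bystander: small tan ring-shaped casting, 52 mm across, 20 mm high, loose; origin at its underside
- sprue_button: bystander: tan cone-shaped casting, 44 mm across, 46 mm high, loose; origin at its underside
- paste_tin: bystander: round white tin with a red lid, 65 mm across, 32 mm high, loose; origin at its underside
- polish_bar: bystander: brown bar of polishing compound, 111 x 46 x 33 mm, loose; origin at its underside
- hex_nut: bystander: grey hexagon nut, 27 mm across, 13 mm high, loose; origin at its underside
- seat (a point): middle of the filter seat, at deck height, at x = -60 mm in the box's frame; the opening over the white filter is 90 mm along x, hidden at first by the cover. Beside the seat the long side walls are 55 to 56 mm high, with lips that hold the cover down (79 mm free between the lips).
- end_stop (a point): middle of the end stop's face, where the cover's front edge comes to rest: x = 113.5 mm in the box's frame, 46 mm above the bench; the stop is 54 mm high. Between tab and stop is the bare parking deck, with low guides 48 mm high on both sides (89 mm apart).

How it is judged:
On the way, in this order (a step that is already met when the one before it is completed fails the run):
1. the snap tab is pressed down while the cover is still on its seat (value of joint snap_tab above 0.0085 m and x of cover in the frame of filter_box below -0.045 m), for 0.1 s.
2. the cover has been pushed off the filter to the end stop (x of cover in the frame of filter_box above 0.048 m), for 0.2 s.
At the end, for the whole second after the job is handed in: The cover lies flat and at rest on the parking deck, within 10 mm of the end stop and 8 mm of the centre line (origin 48 to 64 mm to +x of the box's, under 4 mm above the deck, tilt under 0.06 rad), so the whole filter is bare; the tab is still down (over 6.5 mm) (x of cover in the frame of filter_box between 0.048 and 0.064 m and y of cover in the frame of filter_box between -0.008 and 0.008 m and z of cover in the frame of filter_box below 0.044 m and angle between cover's own z axis and vertical below 0.06 rad and linear speed of cover below 0.01 m/s and value of joint snap_tab above 0.0065 m); the robot touches nothing.
It fails at once if the cover is lifted or tipped (z of cover in the frame of filter_box above 0.05 m or angle between cover's own z axis and vertical above 0.15 rad).
It fails at once if a thing standing around the box is shifted by more than 15 mm (distance of any of bronze_collar, sprue_button, paste_tin, polish_bar, hex_nut from where it was at the start of the episode above 0.015 m).
It also fails if it takes over 38 s, if anything falls off the work surface, if the arm or the gripper's body presses on something with over 40 N, if the wrist force passes 120 N, or if a joint passes its speed limit or range.

## Working session

There is one attempt and no reset: what is moved stays moved. The work goes in short steps, each a Python script; the robot and the scene stay as the last script left them, time stands still between calls to the robot, and variables do not carry over. Pictures are saved under pics/ and viewed, and the job is handed in when it is done.

```bash
mkdir -p pics; cat > h.py <<'E'
import numpy as np, cv2
from workcell import env, solver, imaging, ticket
def cap(name,fn):
    c=imaging.camera(name); np.savez('pics/'+fn+'.npz',**c)
    cv2.imwrite('pics/'+fn+'.png',c['color'][:,:,::-1]); return c
def cloud(c):
    R,_=cv2.Rodrigues(np.array(c['rvec'],float)); t=np.array(c['tvec'],float).ravel()
    f=192/np.tan(np.radians(float(c['fov_y']))/2)
    v,u=np.mgrid[0:384,0:512]; z=c['range_z']
    P=np.stack([(u-float(c['cx']))/f*z,(v-float(c['cy']))/f*z,z],-1)
    return (P-t)@R
E
python3 - <<'E'
from h import *
o=env.get_obs(); print({k:np.round(v,3) for k,v in o.items()})
for n in('scene','top'):
    c=cap(n,n+'0'); print(n,c['fov_y'],c['cx'],c['cy'],c['rvec'],c['tvec'])
E
```

```text
{'time_s': np.float64(0.0), 'joints': array([ 1.151,  0.427,  0.074,  1.607, -0.034,  1.111, -0.067]), 'dq': array([-0.   ,  0.   , -0.002, -0.001,  0.002, -0.002, -0.001]), 'effort': array([-0.0000e+00, -9.3580e+01,  3.6670e+00, -4.5418e+01, -4.9000e-02,
        2.0000e-02,  0.0000e+00]), 'ee_pos': array([ 0.18 , -0.65 ,  0.169]), 'tcp_rot': array([-0.283,  2.078, -2.075]), 'force': array([ 0.268, -0.195,  0.55 ]), 'wrist_torque': array([-0.029, -0.012, -0.018]), 'width': np.float64(0.094)}
scene 42.23587149973715 258.1942682604621 187.795514051946 [ 1.90334524  1.88655884 -0.55040594] [ 0.09868694 -0.49505592  1.52921579]
top 42.40310436373669 257.90768315173074 190.77973363667786 [ 2.12006526 -2.10646103  0.22346566] [-0.10083109  0.61609122  1.1058142 ]
```

View pics/scene0.png

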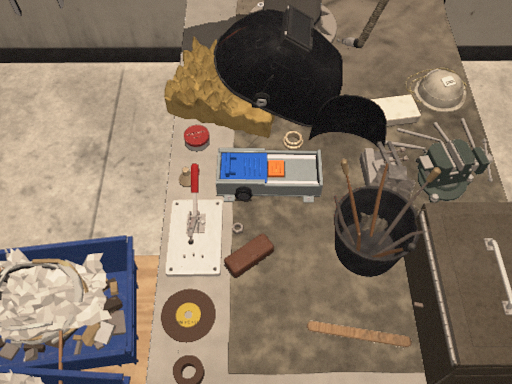

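View pics/top0.png

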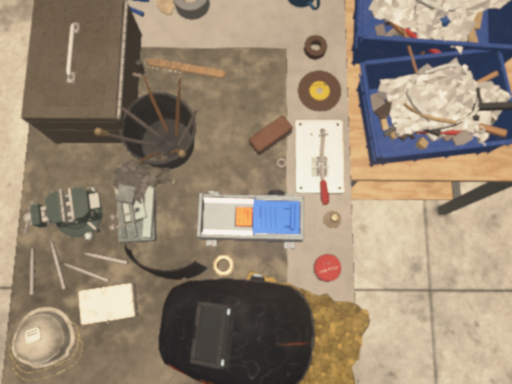

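```bash
cat > m.py <<'E'
from h import *
import sys
def meas(fn,pr=True):
    c=dict(np.load(fn)); W=cloud(c)
    hsv=cv2.cvtColor(c['color'],cv2.COLOR_RGB2HSV); h,s,v=[hsv[...,i].astype(int) for i in range(3)]
    ok=c['range_z']>0
    return c,W,h,s,v,ok
if __name__=='__main__':
  for fn in sys.argv[1:]:
    c,W,h,s,v,ok=meas(fn)
    print(fn)
    top='top' in fn
    roi=np.zeros_like(ok); 
    if top: roi[185:250,190:310]=1
    else: roi[140:210,205:330]=1
    roi=roi.astype(bool)&ok
    o=roi&(h<16)&(s>150)&(v>120); b=roi&(h>95)&(h<125)&(s>130)
    for n,m in(('orange',o),('blue',b)):
        z=W[m][:,2]; print(n,m.sum(),np.percentile(z,[5,25,50,75,95]).round(4),W[m].mean(0).round(4))
    ot=o&(W[...,2]>.045); 
    pl=b&(abs(W[...,2]-.049)<.006); rb=b&(W[...,2]>.060)
    for n,m in(('tab',ot),('plate',pl),('rib',rb)):
        p=W[m][:,:2].astype(np.float32)
        if len(p)>5: print(n,len(p),cv2.minAreaRect(p),np.median(W[m][:,2]), p.mean(0))
    bx=roi&(W[...,2]>.03)&(W[...,2]<.075)
    n,l,st,ce=cv2.connectedComponentsWithStats(bx.astype(np.uint8)); k=1+st[1:,4].argmax()
    p=W[l==k][:,:2].astype(np.float32); print('box',len(p),cv2.minAreaRect(p))
    for nm,(u,vv) in ({'collar':(223,265),'cone':(333,219),'tin':(327,267),'bar':(271,135),'nut':(281,162)} if top else {}).items(): print(nm,W[vv,u].round(3))
E
python3 m.py pics/scene0.npz pics/top0.npz
python3 - <<'E'
import cv2
a=cv2.imread('pics/top0.png')[170:290,180:350]; cv2.imwrite('pics/top0c.png',cv2.resize(a,None,fx=4.7,fy=4.7,interpolation=cv2.INTER_CUBIC))
a=cv2.imread('pics/scene0.png')[110:220,170:340]; cv2.imwrite('pics/scene0c.png',cv2.resize(a,None,fx=4.7,fy=4.7,interpolation=cv2.INTER_CUBIC))
E
```

```text
pics/scene0.npz
orange 263 [0.0419 0.0469 0.0485 0.05   0.0524] [ 0.5633 -0.0639  0.0482]
blue 1197 [0.0462 0.0483 0.0496 0.0513 0.0648] [ 0.5573 -0.1389  0.0508]
tab 237 ((0.5608628392219543, -0.0630493089556694), (0.036007773131132126, 0.04618557542562485), 88.67235565185547) 0.048771255339404886 [ 0.5626832 -0.0628107]
plate 1066 ((0.557927668094635, -0.13900969922542572), (0.1090599000453949, 0.0847899541258812), 87.09725189208984) 0.04938242290669513 [ 0.5571583  -0.13456172]
rib 92 ((0.5603084564208984, -0.17438699305057526), (0.014421474188566208, 0.059495747089385986), 88.68441009521484) 0.06566872570150545 [ 0.5594267  -0.17625608]
box 4325 ((0.566872239112854, -0.0784793347120285), (0.25064849853515625, 0.12480665743350983), 89.3745346069336)
pics/top0.npz
orange 113 [0.0454 0.047  0.0487 0.0501 0.0526] [ 0.5604 -0.0678  0.0487]
blue 269 [0.0465 0.0497 0.0527 0.0652 0.0684] [ 0.5583 -0.1717  0.0567]
tab 108 ((0.5576493740081787, -0.06319190561771393), (0.04127674177289009, 0.035477060824632645), 0.39350777864456177) 0.048874375204337406 [ 0.56103355 -0.06755035]
plate 145 ((0.5572972893714905, -0.14723685383796692), (0.0655490905046463, 0.08909652382135391), 2.4969191551208496) 0.049878401402648445 [ 0.5598998  -0.16928406]
rib 111 ((0.5562381148338318, -0.17001251876354218), (0.023372050374746323, 0.059214573353528976), 89.40016174316406) 0.06571712338673658 [ 0.5573261  -0.17597829]
box 4706 ((0.5660161375999451, -0.07869869470596313), (0.2509593069553375, 0.1193966269493103), 88.88919067382812)
collar [ 0.446 -0.014 -0.   ]
cone [ 0.554 -0.276  0.044]
tin [ 0.441 -0.261  0.03 ]
bar [ 0.766 -0.129  0.03 ]
nut [ 0.705 -0.155 -0.001]
```

View pics/top0c.png

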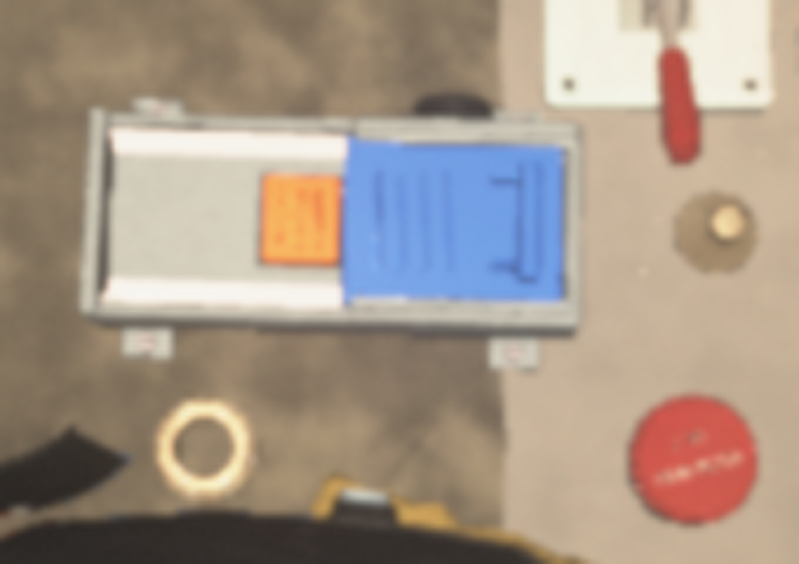

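View pics/scene0c.png

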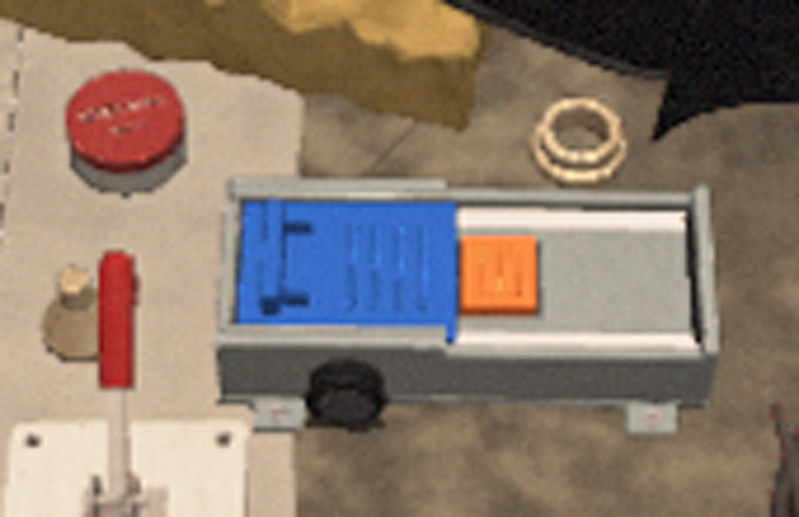

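```bash
python3 - <<'E'
from m import *
for fn in('pics/scene0.npz','pics/top0.npz'):
    c,W,h,s,v,ok=meas(fn)
    # height map
    m=ok&(W[...,2]>.03)&(W[...,2]<.075)&(W[...,0]>.49)&(W[...,0]<.64)&(W[...,1]>-.23)&(W[...,1]<.07)
    p=W[m]
    # sides: bin by y
    lo=[];hi=[]
    for y in np.arange(-.19,.035,.008):
        q=p[abs(p[:,1]-y)<.004]
        if len(q)>5: lo.append((y,np.sort(q[:,0])[1])); hi.append((y,np.sort(q[:,0])[-2]))
    lo=np.array(lo);hi=np.array(hi); print(fn); print('lo',np.polyfit(*lo.T,1),lo[:,1].round(3)); print('hi',np.polyfit(*hi.T,1),hi[:,1].round(3))
    for x in np.arange(.52,.61,.02):
        q=p[abs(p[:,0]-x)<.006]; print(x,np.percentile(q[:,1],[0.5,99.5]).round(4))
    # grid heights
    print('heights max; rows x .9->.2, cols y -.45 -> .35')
    for x in np.arange(.85,.15,-.05):
        r=[]
        for y in np.arange(-.45,.36,.05):
            q=W[ok&(abs(W[...,0]-x)<.025)&(abs(W[...,1]-y)<.025)]
            r.append('%3d'%(100*q[:,2].max()) if len(q) else '  .')
        print('%.2f'%x,' '.join(r))
E
```

```text
pics/scene0.npz
lo [0.01835766 0.51082844] [0.505 0.509 0.509 0.508 0.508 0.508 0.509 0.509 0.508 0.508 0.509 0.511
 0.511 0.508 0.507 0.51  0.51  0.51  0.509 0.509 0.509 0.51  0.511 0.511
 0.509 0.512 0.511 0.513 0.513]
hi [-0.02048575  0.61415772] [0.611 0.612 0.611 0.611 0.625 0.627 0.627 0.628 0.627 0.622 0.611 0.613
 0.612 0.612 0.612 0.612 0.613 0.613 0.614 0.613 0.615 0.614 0.615 0.614
 0.614 0.615 0.614 0.615 0.615]
0.52 [-0.2011  0.0453]
0.54 [-0.2007  0.0456]
0.56 [-0.2023  0.0449]
0.5800000000000001 [-0.2017  0.0445]
0.6000000000000001 [-0.2034  0.0436]
heights max; rows x .9->.2, cols y -.45 -> .35
0.85   7   1   0   0   0   0   0   0   0   0  22  21  23  20  20  22  20
0.80   3   1   0   1   2   3   3   3   0   0  13  18  14  19  20  20  20
0.75   3   1   0   1   9   1   3   3   3   0  23  11   6  19  20  20  20
0.70   1   1   0   1   6   2   1   0   0   0  22  19  15  23  24   .   .
0.65   .   .   0   1   8   1   4   3   0   0  22  13  19  12  10   2   1
0.60   .   .   0   1  10   6   6   6   5   5   5   0   9   9  10  12  12
0.55   .   .   0   4   4   7   7   5   5   4
[... 1477 characters left out ...]
  0   0   0   0  22  19  19  12  10   2   0
0.60   .   .   0   1  10   7   6   6   5   5   6   0   9   9  10  12  12
0.55   .   .   0   4   4   7   7   5   5   4   5   0   6   8  10  12  12
0.50   .   .   0   0   0   6   6   6   5   5   5   0   5  12   7   3   2
0.45   .   .   0   3   3   0   0   6   2   2  15  15  15  14   1   1   1
0.40   .   .   0   3   9  16  22  23  23  22  19  15  13   3   3   3   1
0.35   .   .   8   9   9  20  24  25  27  26  20  16   0   3   3   3   2
0.30   .   .   9   9   9  21  24  25  27  26  23  17   0   3   3   3   5
0.25   .   .   6   9   9  20  24  25  27  27  23  16   0   0   0   1   5
0.20   .   .   0   9   9  18  22  24  24  22  18  11   0   0   0   0   0
```

```bash
cat >> h.py <<'E'
from scipy.spatial.transform import Rotation as Ro
C=np.array([0.5595,-0.0785]); ex=np.array([0.021,1.0]); ex/=np.linalg.norm(ex); ey=np.array([-ex[1],ex[0]])
def B(x,y,z): return [*(C+x*ex+y*ey),z]
def ori(s):
    y=np.array([0,0,-1.]); z=s*np.array([*ey,0]); return Ro.from_matrix(np.stack([np.cross(y,z),y,z],1)).as_rotvec()
def st():
    o=env.get_obs(); print('t%.2f'%o['time_s'],np.round(o['ee_pos'],4),'F',np.round(o['force'],1),'w',round(float(o['width']),4)); return o
E
python3 - <<'E'
from h import *
o=env.get_obs(); print(Ro.from_rotvec(o['tcp_rot']).as_matrix().round(2))
for s in(1,-1):
    for p in (B(20,0,.3),B(.02,0,.3),B(.02,0,.04),B(-.118,0,.056),B(.01,0,.056)):
        print(s,np.round(p,3),np.round(solver.inverse_kinematics(p,ori(s)),2) if solver.inverse_kinematics(p,ori(s)) is not None else None)
E
```

```text
[[-0.96 -0.    0.27]
 [-0.27  0.   -0.96]
 [ 0.   -1.   -0.  ]]
1 [ 0.979 19.917  0.3  ] None
1 [ 0.56  -0.059  0.3  ] None
1 [ 0.56  -0.059  0.04 ] [-0.84  0.77  1.21  2.02 -0.88  1.01 -2.35]
1 [ 0.557 -0.196  0.056] [-0.58  0.78  1.21  1.94 -0.86  1.06 -2.15]
1 [ 0.56  -0.069  0.056] [-0.83  0.74  1.21  2.   -0.83  1.02 -2.37]
-1 [ 0.979 19.917  0.3  ] None
-1 [ 0.56  -0.059  0.3  ] [ 0.49  0.19 -0.58  1.66  0.11  1.32 -0.13]
-1 [ 0.56  -0.059  0.04 ] [ 0.42  0.45 -0.54  1.94  0.31  0.83 -0.3 ]
-1 [ 0.557 -0.196  0.056] [ 0.59  0.45 -0.46  1.88  0.26  0.87 -0.01]
-1 [ 0.56  -0.069  0.056] [ 0.44  0.43 -0.54  1.93  0.29  0.86 -0.27]
```

```bash
python3 - <<'E'
from h import *
env.line_to([0.2,-0.62,0.32],v=.25)
env.goto(B(-.02,0,.30),ori(-1)); env.grip(0.0)
o=st(); c=imaging.camera('wrist'); np.savez('pics/w1.npz',pos=o['ee_pos'],rot=o['tcp_rot'],**c); cv2.imwrite('pics/w1.png',c['color'][:,:,::-1])
T=np.array(c['tool_from_camera']); f=192/np.tan(np.radians(c['fov_y'])/2)
v,u=np.mgrid[0:384,0:512]; z=c['range_z']; P=np.stack([(u-c['cx'])/f*z,(v-c['cy'])/f*z,z],-1)
W=(P@T[:3,:3].T+T[:3,3])@Ro.from_rotvec(o['tcp_rot']).as_matrix().T+o['ee_pos']
np.save('pics/w1W.npy',W)
hsv=cv2.cvtColor(c['color'],cv2.COLOR_RGB2HSV); h,s=hsv[...,0],hsv[...,1]
ok=z>0
for n,m in(('tab',(h<16)&(s>150)),('blue',(h>95)&(h<125)&(s>130))):
    m=m&ok&(abs(W[...,0]-.56)<.07)&(abs(W[...,1]+.08)<.14)&(W[...,2]>.035)
    q=W[m]; print(n,len(q),cv2.minAreaRect(q[:,:2].astype(np.float32)),np.median(q[:,2]))
    r=q[q[:,2]>.06]
    if len(r)>5: print('rib',cv2.minAreaRect(r[:,:2].astype(np.float32)),np.median(r[:,2]))
E
```

```text
t4.54 [ 0.5591 -0.0985  0.3   ] F [0.7 0.2 0.7] w 0.0007
tab 107 ((0.559938371181488, -0.06254751235246658), (0.03583991900086403, 0.043129272758960724), 89.44861602783203) 0.04810369216553906
rib ((0.556836724281311, -0.06475811451673508), (0.0009435538668185472, 0.03623253479599953), 88.91975402832031) 0.4379731217854451
blue 2698 ((0.5575228929519653, -0.13878822326660156), (0.10817550867795944, 0.0801800787448883), 87.9024887084961) 0.04870318557774855
rib ((0.5573630332946777, -0.1772187203168869), (0.009709112346172333, 0.05787670239806175), 88.8169174194336) 0.06516441478932535
```

View pics/w1.png

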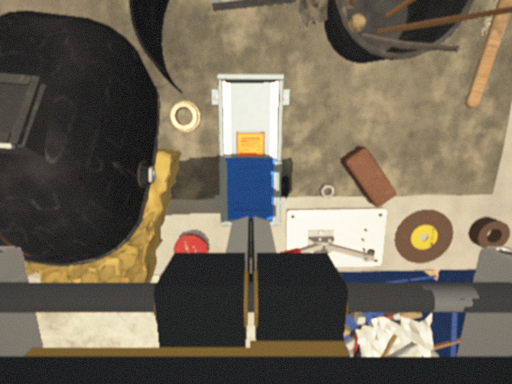

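The wrist view shows the cover (about 250,187) and the tab (about 250,143). The measured positions match my box frame to about 1 mm, so I'll press the tab.

```bash
python3 - <<'E'
from h import *
env.line_to(B(.0185,0,.062),v=.2); st()
print(env.line_to(B(.0185,0,.034),v=.02,contact_N=14)); st()
env.pause(.25); st()
env.line_to(B(.0185,0,.09),v=.12); 
env.goto(B(-.05,0,.13),ori(-1)); st()
cap('scene','scene1'); cap('top','top1')
E
python3 m.py pics/scene1.npz pics/top1.npz
python3 - <<'E'
import cv2
a=cv2.imread('pics/scene1.png')[110:220,170:340]; cv2.imwrite('pics/scene1c.png',cv2.resize(a,None,fx=4.7,fy=4.7,interpolation=cv2.INTER_CUBIC))
E
```

```text
t5.95 [ 0.5606 -0.0602  0.0629] F [ 0.4 -0.1  0.4] w 0.0006
False
t7.50 [ 0.5599 -0.06    0.0341] F [ 0.3 -0.7  0.4] w 0.0005
t7.75 [ 0.5599 -0.06    0.0341] F [-0.6 -0.7  0.1] w 0.0005
t8.78 [ 0.5581 -0.1295  0.1295] F [-0.2  0.4 -0.1] w 0.0004
pics/scene1.npz
orange 261 [0.0425 0.0468 0.0488 0.0501 0.0521] [ 0.563  -0.0648  0.0482]
blue 1182 [0.0463 0.0484 0.0498 0.0512 0.0649] [ 0.5574 -0.1384  0.0509]
tab 233 ((0.561180591583252, -0.06323474645614624), (0.0359700582921505, 0.04604257270693779), 87.8936538696289) 0.04907837260968647 [ 0.5625999  -0.06322397]
plate 1060 ((0.5581011772155762, -0.1393764615058899), (0.10727483034133911, 0.0844397321343422), 88.9715347290039) 0.04950844557262396 [ 0.5571308 -0.1343249]
rib 89 ((0.559384286403656, -0.17658105492591858), (0.011489566415548325, 0.059773582965135574), 86.08575439453125) 0.06582373067050892 [ 0.5595123  -0.17624097]
box 4313 ((0.5672557353973389, -0.07880598306655884), (0.2502480149269104, 0.1246056854724884), 89.09761810302734)
pics/top1.npz
orange 95 [0.0452 0.0475 0.0491 0.0506 0.2103] [ 0.5542 -0.0592  0.077 ]Traceback (most recent call last):
  File "m.py", line 19, in <module>
    z=W[m][:,2]; print(n,m.sum(),np.percentile(z,[5,25,50,75,95]).round(4),W[m].mean(0).round(4))
                                 ~~~~~~~~~~~~~^^^^^^^^^^^^^^^^^^^
    return _quantile_unchecked(
        a, q, axis, out, overwrite_input, method, keepdims, weights)
    return _ureduce(a,
                    func=_quantile_ureduce_func,
    ...<5 lines>...
                    overwrite_input=overwrite_input,
                    method=method)
    r = func(a, **kwargs)
    result = _quantile(arr,
                       quantiles=q,
    ...<2 lines>...
                       out=out,
                       weights=wgt)
    slices_having_nans = np.isnan(arr[-1, ...])
                                  ~~~^^^^^^^^^
IndexError: index -1 is out of bounds for axis 0 with size 0
```

View pics/scene1c.png

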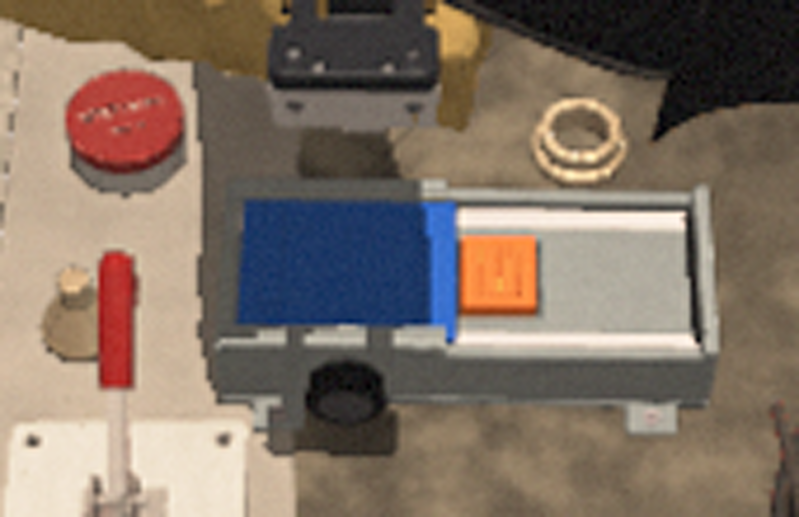

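The arm got down to z = 0.034 without touching anything and the tab is still up. I'll look at the full views before moving.

View pics/scene1.png

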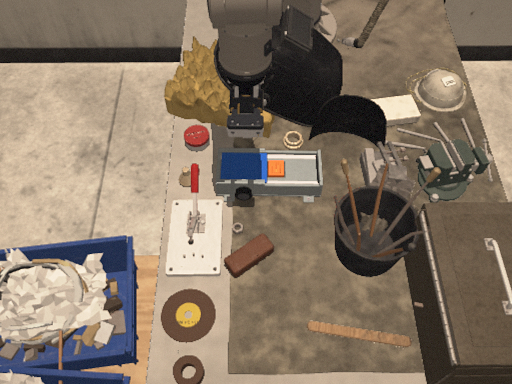

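View pics/top1.png

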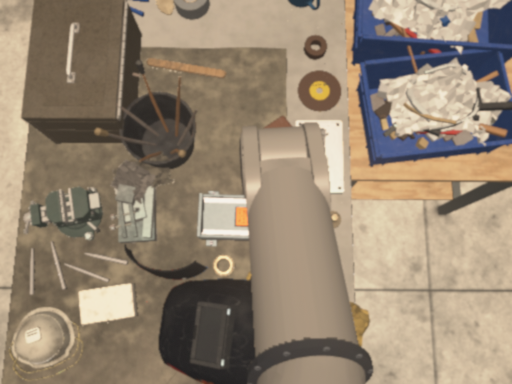

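```bash
python3 - <<'E'
from m import *
o=env.get_obs(); print(o['ee_pos'].round(4),Ro.from_rotvec(o['tcp_rot']).as_matrix().round(3), ori(-1))
for fn in('pics/scene1.npz','pics/top1.npz'):
    c,W,h,s,v,ok=meas(fn)
    print(fn)
    for zl in np.arange(.08,.5,.02):
        m=ok&(W[...,2]>zl)&(W[...,2]<zl+.02)&(W[...,1]>-.24)&(W[...,1]<.0)&(W[...,0]>.47)&(W[...,0]<.66)
        if m.sum()>3: print(round(zl,2),m.sum(),W[m].min(0).round(3),W[m].max(0).round(3))
E
```

```text
[ 0.5579 -0.1276  0.129 ] [[-0.02  -0.001  1.   ]
 [-1.     0.001 -0.02 ]
 [-0.001 -1.    -0.001]] [-1.19919866  1.22464623 -1.22464623]
pics/scene1.npz
0.08 7 [ 0.592 -0.24   0.084] [ 0.604 -0.239  0.091]
0.16 9 [ 0.569 -0.138  0.173] [ 0.572 -0.121  0.177]
0.26 282 [ 0.518 -0.164  0.262] [ 0.643 -0.098  0.28 ]
0.28 505 [ 0.517 -0.165  0.28 ] [ 0.65  -0.095  0.3  ]
0.3 860 [ 0.556 -0.164  0.3  ] [ 0.65  -0.097  0.32 ]
0.32 96 [ 0.566 -0.148  0.32 ] [ 0.578 -0.106  0.337]
0.34 110 [ 0.568 -0.165  0.343] [ 0.597 -0.093  0.36 ]
0.36 131 [ 0.57  -0.161  0.36 ] [ 0.604 -0.093  0.38 ]
0.38 421 [ 0.561 -0.177  0.38 ] [ 0.609 -0.082  0.4  ]
0.4 468 [ 0.556 -0.176  0.4  ] [ 0.607 -0.083  0.42 ]
0.42 472 [ 0.562 -0.174  0.42 ] [ 0.606 -0.078  0.44 ]
0.44 511 [ 0.564 -0.174  0.44 ] [ 0.607 -0.081  0.46 ]
0.46 456 [ 0.567 -0.173  0.46 ] [ 0.609 -0.083  0.48 ]
0.48 524 [ 0.546 -0.178  0.48 ] [ 0.608 -0.074  0.5  ]
pics/top1.npz
```

```bash
python3 - <<'E'
from m import *
c=dict(np.load('pics/scene1.npz'))
R,_=cv2.Rodrigues(c['rvec']); print('cam',(-R.T@c['tvec'].ravel()).round(3))
f=192/np.tan(np.radians(float(c['fov_y']))/2)
o=env.get_obs()
K=np.array([[f,0,c['cx']],[0,f,c['cy']],[0,0,1]])
P=np.array([[*o['ee_pos'][:2],z] for z in(.05,.09,.129,.165,.226,.26)])
uv=cv2.projectPoints(P,c['rvec'],c['tvec'],K,None)[0][:,0]; print(uv.round(1))
im=c['color'][:,:,::-1][70:220,190:340]; im=cv2.resize(im,None,fx=4,fy=4,interpolation=cv2.INTER_CUBIC)
for u,v in uv: cv2.circle(im,(int((u-190)*4),int((v-70)*4)),3,(0,255,0),-1)
cv2.imwrite('pics/z1.png',im)
d=c['range_z']; W=cloud(c)
for vv in range(118,205,5): print(vv,[tuple((100*W[vv,u]).round(1).tolist()) for u in (239,244,249)])
E
```

```text
cam [ 1.242 -0.115  1.018]
[[248.5 166. ]
 [248.2 156. ]
 [248.  145.7]
 [247.8 135.6]
 [247.4 117.2]
 [247.1 106.1]]
118 [(62.9, -14.2, 30.6), (62.8, -13.3, 30.5), (62.9, -12.3, 30.5)]
123 [(64.0, -14.2, 30.4), (64.0, -13.3, 30.5), (64.2, -12.3, 30.7)]
128 [(65.0, -14.2, 30.2), (64.7, -13.3, 29.8), (64.8, -12.3, 30.0)]
133 [(63.7, -14.3, 27.2), (63.8, -13.3, 27.3), (64.0, -12.4, 27.6)]
138 [(43.2, -15.3, -0.2), (43.3, -14.0, -0.1), (43.6, -12.7, 0.3)]
143 [(44.9, -15.3, -0.1), (45.0, -14.0, 0.0), (45.3, -12.7, 0.4)]
148 [(50.9, -15.0, 5.7), (50.9, -13.8, 5.6), (51.1, -12.6, 5.8)]
153 [(52.4, -15.0, 5.6), (51.8, -13.8, 4.9), (51.8, -12.6, 4.8)]
158 [(53.5, -15.0, 5.1), (53.4, -13.8, 4.9), (53.5, -12.6, 5.0)]
163 [(54.9, -15.0, 5.0), (55.1, -13.8, 5.2), (54.9, -12.6, 5.0)]
168 [(56.5, -15.0, 5.2), (56.4, -13.8, 5.0), (56.3, -12.6, 4.9)]
173 [(57.6, -15.0, 4.8), (57.8, -13.8, 4.9), (57.8, -12.6, 4.9)]
178 [(59.2, -15.0, 5.0), (59.3, -13.8, 5.2), (59.1, -12.6, 4.7)]
183 [(61.0, -14.9, 5.5), (60.8, -13.8, 5.3), (61.1, -12.6, 5.7)]
188 [(61.4, -15.0, 4.1), (61.8, -13.8, 4.6), (61.3, -12.6, 3.8)]
193 [(62.5, -15.0, 3.6), (62.8, -13.8, 4.1), (62.6, -12.6, 3.8)]
198 [(62.5, -15.0, 1.4), (62.6, -13.9, 1.5), (62.6, -12.7, 1.5)]
203 [(63.1, -15.1, 0.0), (63.1, -13.9, -0.0), (63.2, -12.7, 0.2)]
```

View pics/z1.png

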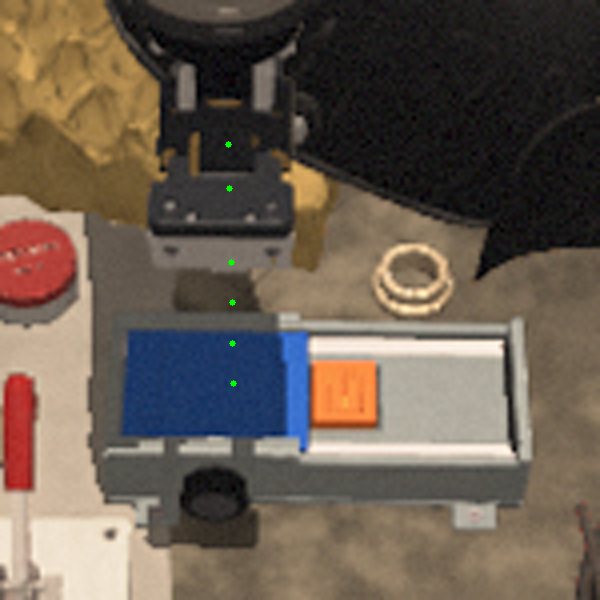

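```bash
python3 - <<'E'
from h import *
d=np.load('pics/w1.npz'); T=d['tool_from_camera']; f=192/np.tan(np.radians(float(d['fov_y']))/2); print(T.round(3))
z=d['range_z']
for vv in range(205,262,3):
    r=[]
    for u in (240,246,250,255,262):
        p=np.array([(u-d['cx'])/f,(vv-d['cy'])/f,1])*z[vv,u]; q=T[:3,:3]@p+T[:3,3]
        r.append(tuple((1000*q).round().astype(int).tolist()) if z[vv,u]>0 else None)
    print(vv,r)
a=d['color'][190:330,170:340,::-1]; cv2.imwrite('pics/w1c.png',cv2.resize(a,None,fx=4,fy=4,interpolation=cv2.INTER_CUBIC))
E
```

```text
[[ 0.001  0.969  0.247 -0.071]
 [-0.    -0.247  0.969 -0.215]
 [ 1.    -0.001 -0.     0.001]
 [ 0.     0.     0.     1.   ]]
205 [(68, 251, -17), (69, 252, -7), (69, 252, 0), (68, 251, 9), (66, 242, 20)]
208 [(74, 251, -17), (74, 252, -7), (74, 252, 0), (74, 252, 9), (71, 243, 21)]
211 [(75, 237, -17), (74, 235, -7), (75, 237, 0), (74, 236, 8), (75, 237, 20)]
214 [(79, 235, -17), (79, 235, -7), (80, 236, 0), (79, 233, 8), (79, 234, 20)]
217 [(91, 252, -18), (-9, -36, -2), (90, 251, 0), (-10, -37, 4), (91, 252, 21)]
220 [(-9, -42, -6), (-9, -41, -2), (-8, -38, 1), (-9, -41, 4), (-9, -42, 8)]
223 [(-10, -48, -6), (-10, -48, -2), (-8, -44, 1), (-10, -48, 4), (-10, -48, 8)]
226 [(-10, -53, -6), (-10, -55, -2), (-8, -49, 1), (-10, -54, 4), (-9, -53, 8)]
229 [(-9, -58, -5), (-10, -58, -2), (-8, -54, 1), (-10, -58, 4), (-9, -57, 8)]
232 [(-9, -62, -5), (-9, -62, -2), (-8, -60, 1), (-9, -63, 3), (-9, -62, 8)]
235 [(-9, -66, -5), (-9, -66, -2), (-8, -63, 1), (-9, -67, 3), (-10, -68, 7)]
238 [(-10, -72, -5), (-10, -72, -2), (-8, -69, 1), (-10, -72, 3), (-9, -71, 7)]
241 [(-10, -76, -5), (-10, -76, -2), (-8, -72, 1), (-10, -76, 3), (-10, -75, 7)]
244 [(-9, -79, -5), (-9, -79, -2), (-8, -77, 1), (-9, -79, 3), (-10, -79, 7)]
247 [(-9, -83, -5), (-10, -83, -1), (-8, -80, 1), (-9, -82, 3), (-9, -82, 7)]
250 [(-9, -86, -4), (-10, -87, -1), (-8, -84, 1), (-10, -87, 3), (-10, -86, 7)]
253 [(-34, -138, -2), (-10, -90, -1), (-8, -86, 1), (-10, -90, 3), (-33, -138, 4)]
256 [(-34, -141, -2), (-9, -92, -1), (-8, -90, 1), (-10, -94, 3), (-34, -141, 4)]
259 [(-34, -142, -2), (-10, -96, -1), (-8, -93, 1), (-9, -96, 3), (-34, -142, 4)]
```

View pics/w1c.png

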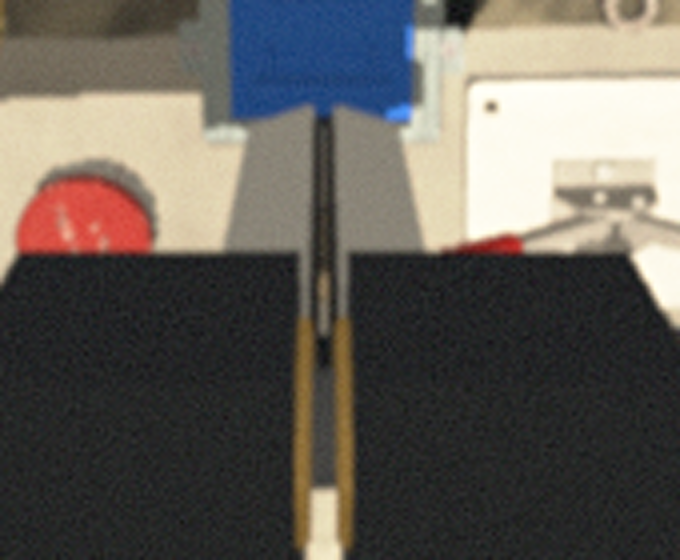

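The wrist depth shows the shut fingertips end about 36 mm short of the reported TCP (tool y ≈ -36 mm). The scene view agrees, because no finger is visible below z ≈ 0.165. I'll correct for that and press again.

```bash
python3 - <<'E'
from m import *
c,W,h,s,v,ok=meas('pics/scene0.npz')
m=ok&(W[...,2]>.075)&(W[...,2]<.2)&(W[...,1]>-.32)&(W[...,1]<-.15)&(W[...,0]>.5)&(W[...,0]<.75)
print('lever',W[m].min(0).round(3),W[m].max(0).round(3))
D=.036
env.line_to(B(.0185,0,.060-D),v=.15); st()
print(env.line_to(B(.0185,0,.033-D),v=.02,contact_N=14)); st()
env.pause(.25); st()
env.line_to(B(.0185,0,.13-D),v=.15)
env.line_to(B(-.118,0,.13-D),v=.2); st()
cap('scene','scene2')
E
python3 m.py pics/scene2.npz
python3 - <<'E'
import cv2
a=cv2.imread('pics/scene2.png')[90:220,170:340]; cv2.imwrite('pics/scene2c.png',cv2.resize(a,None,fx=4.5,fy=4.5,interpolation=cv2.INTER_CUBIC))
E
```

```text
lever [ 0.584 -0.257  0.075] [ 0.75  -0.239  0.108]
t9.88 [ 0.5603 -0.0604  0.0246] F [-0.1 -0.3  0.1] w 0.0005
True
t10.83 [ 0.56   -0.0601  0.0042] F [-3.  -0.1 13. ] w 0.0006
t11.08 [ 0.5599 -0.0601  0.0042] F [-4.4  0.5 13.9] w 0.0004
t12.67 [ 0.557  -0.195   0.0937] F [ 0.3 -0.1 -0.4] w 0.0008
pics/scene2.npz
orange 235 [0.0368 0.0388 0.0403 0.0415 0.0435] [ 0.5603 -0.0632  0.0401]
blue 1186 [0.0465 0.0484 0.0497 0.0513 0.0651] [ 0.5573 -0.1385  0.0509]
plate 1067 ((0.5580483675003052, -0.1393679678440094), (0.10722041875123978, 0.08492111414670944), 88.92855072021484) 0.04946922835287547 [ 0.5571155  -0.13455653]
rib 93 ((0.5582528114318848, -0.1743684560060501), (0.014203518629074097, 0.060598261654376984), 88.58878326416016) 0.06589316621321006 [ 0.5593288  -0.17617033]
box 4312 ((0.5672544240951538, -0.0786694884300232), (0.2500840127468109, 0.12377762049436569), 89.0130386352539)
```

View pics/scene2c.png

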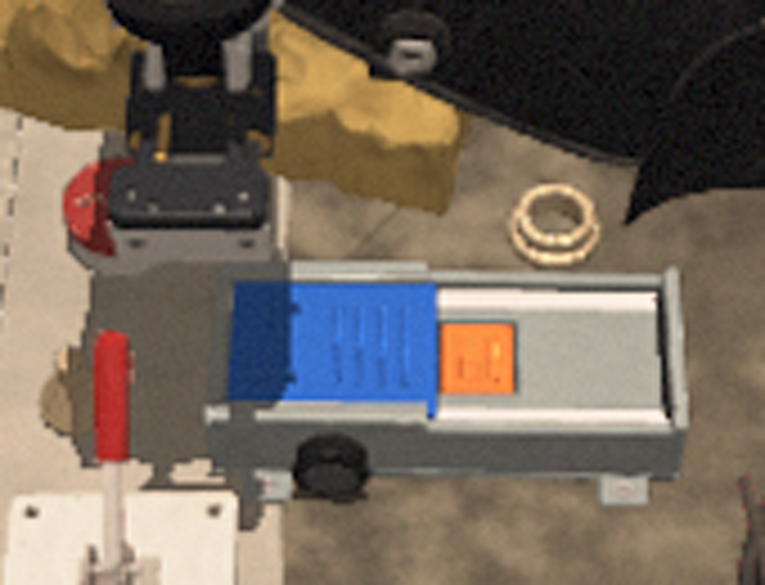

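The tab now measures z = 0.040, flush, and the cover hasn't moved. Next I'll push the rib.

```bash
python3 - <<'E'
from h import *
D=.036
print(env.line_to(B(-.118,0,.0565-D),v=.06,contact_N=6)); st()
print(env.line_to(B(-.09,0,.0565-D),v=.04,contact_N=9)); st()
print(env.line_to(B(.014,0,.0555-D),v=.04,contact_N=9)); o=st(); print('box x',(o['ee_pos'][:2]-C)@ex,'y',(o['ee_pos'][:2]-C)@ey)
cap('scene','scene3')
E
python3 m.py pics/scene3.npz
python3 - <<'E'
import cv2
a=cv2.imread('pics/scene3.png')[90:220,170:340]; cv2.imwrite('pics/scene3c.png',cv2.resize(a,None,fx=4.5,fy=4.5,interpolation=cv2.INTER_CUBIC))
E
```

```text
False
t14.09 [ 0.5573 -0.1966  0.0209] F [-0.6  0.2  0.2] w 0.0001
False
t14.94 [ 0.5575 -0.1684  0.0204] F [ 0.5 -0.   0.1] w 0.0006
True
t17.05 [ 0.5592 -0.0734  0.0194] F [ 0.5 -3.5  1.8] w 0.0004
box x 0.005119786949008289 y 0.0003613073066156619
pics/scene3.npz
orange 14 [0.0342 0.0388 0.0401 0.0417 0.0429] [ 0.5647 -0.0911  0.0395]
blue 1022 [0.0463 0.0481 0.0494 0.051  0.054 ] [ 0.5708 -0.0102  0.0509]
plate 977 ((0.5617203116416931, -0.01942361518740654), (0.1089312955737114, 0.08796649426221848), 88.39164733886719) 0.049210030025152694 [ 0.5696886  -0.00859588]
rib 27 ((0.6127031445503235, -0.05061383172869682), (0.06505037099123001, 0.012636910192668438), 14.075262069702148) 0.06587530739362009 [ 0.60148    -0.05287584]
box 3245 ((0.5681184530258179, -0.07861539721488953), (0.25027996301651, 0.1233312115073204), 88.46351623535156)
```

View pics/scene3c.png

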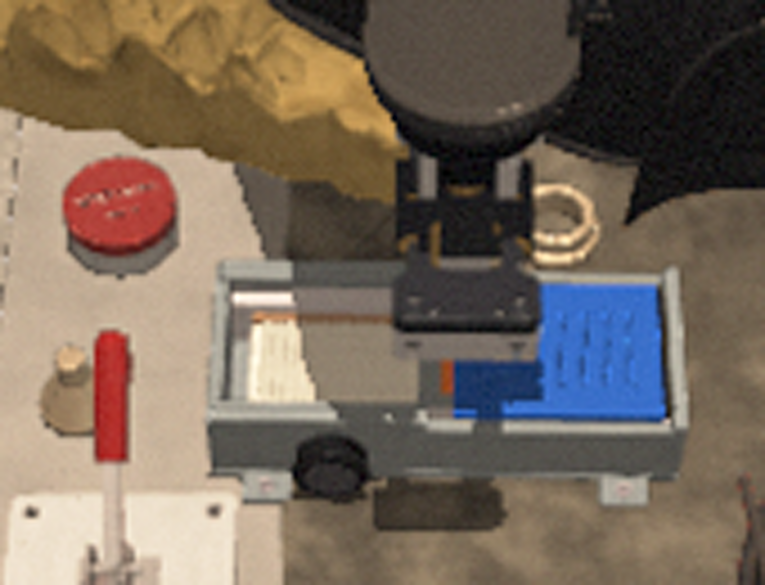

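```bash
python3 - <<'E'
from h import *
D=.036
env.line_to(B(-.02,0,.0565-D),v=.06)
env.line_to(B(-.02,0,.27),v=.2); 
env.goto([0.45,-.35,.35],ori(-1)); st()
cap('scene','scene4'); cap('top','top4')
E
python3 m.py pics/scene4.npz pics/top4.npz
python3 - <<'E'
import cv2
a=cv2.imread('pics/scene4.png')[90:280,150:340]; cv2.imwrite('pics/scene4c.png',cv2.resize(a,None,fx=3.1,fy=3.1,interpolation=cv2.INTER_CUBIC))
E
```

```text
t20.17 [ 0.4508 -0.3486  0.3495] F [0.5 0.8 0.8] w 0.0004
pics/scene4.npz
orange 32 [0.0345 0.0385 0.0393 0.0409 0.0422] [ 0.5572 -0.0845  0.039 ]
blue 1363 [0.0462 0.0483 0.0497 0.0513 0.0647] [ 0.5644 -0.0207  0.0508]
plate 1239 ((0.5613101720809937, -0.01963053271174431), (0.10874949395656586, 0.08925139904022217), 88.60823822021484) 0.04951366829435581 [ 0.56443423 -0.01724476]
rib 99 ((0.5606107711791992, -0.0542634055018425), (0.016946066170930862, 0.06055888906121254), 88.05107116699219) 0.06578523216545161 [ 0.56323344 -0.05828066]
box 3899 ((0.5676400065422058, -0.07872886955738068), (0.25011909008026123, 0.12337295711040497), 88.9356918334961)
pics/top4.npz
orange 4 [0.0365 0.0375 0.0381 0.0389 0.0403] [ 0.5665 -0.0807  0.0383]
blue 856 [0.046  0.0484 0.0502 0.0523 0.0664] [ 0.5702 -0.0168  0.0519]
plate 723 ((0.5623265504837036, -0.01831768825650215), (0.075182244181633, 0.10593203455209732), 0.3032470643520355) 0.04963187392670956 [ 0.5725771  -0.00996165]
rib 109 ((0.5586724877357483, -0.051938991993665695), (0.05694815516471863, 0.021205248311161995), 0.21940624713897705) 0.0659531702251285 [ 0.5565978  -0.05817546]
box 4128 ((0.5666095614433289, -0.07886850833892822), (0.2501841187477112, 0.12036215513944626), 88.8149185180664)
collar [ 0.446 -0.014  0.002]
cone [ 0.554 -0.276  0.043]
tin [ 0.441 -0.262  0.027]
bar [ 0.767 -0.129  0.03 ]
nut [ 0.706 -0.155 -0.002]
```

View pics/scene4c.png

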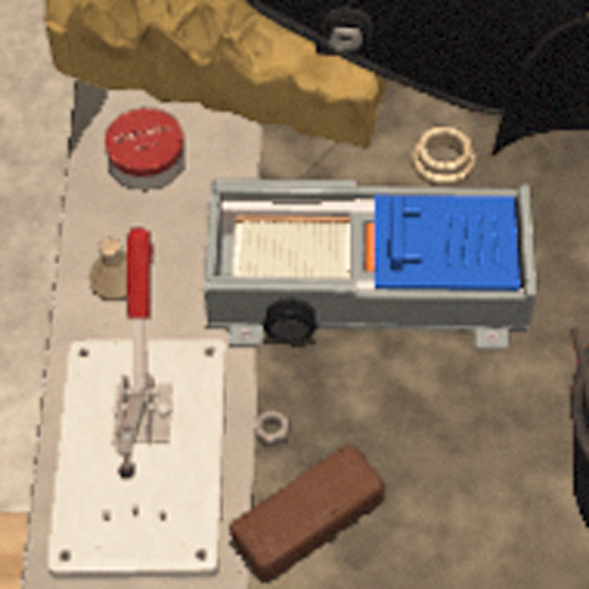

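The picture shows the filter bare and the cover flat against the stop at box x ≈ 0.058–0.059. The tab is down, the bystanders haven't moved, and the arm is clear, so I'm handing in.

```bash
python3 -c "
from h import *
ticket.hand_in()"
```

```text
the job is handed in; nothing more can be done
```

I pressed the snap tab flush, then pushed the cover by its rib to the end stop, and handed the job in after about 20 s of the 38 s allowed. No verdict is reported, so the results below are from my own last camera checks.

- **First press:** it missed. The shut fingertips end about 36 mm above the TCP the robot reports. The wrist camera's depth image and the scene view both showed this, and nothing was touched. After correcting for it, the second press met the firm bottom at about 14 N.
- **Tab:** its top measured z ≈ 0.040 m after the press, level with the deck. The part still visible at the end read about 0.039 m.
- **Cover:** it lies flat, at box x ≈ 0.059 m and within about 2 mm of the centre line. It did not move when I backed the arm off, and the filter is fully bare.
- **Things around the box:** the tin, cone, bar and nut read within 1–3 mm of where they started. The collar's reading fell on the bench inside its ring, so I judged it unmoved from the picture.
- **Arm:** parked clear of everything.

The scene and top cameras disagree by 1–3 mm, which is close to the stated calibration error. No other checks failed.

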